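Look into the scrap bin on the sewing table

ROBOT

A 6-joint arm with a two-finger parallel gripper is mounted at the origin on the work surface. World frame = base frame: x ahead of the robot, y to its left, z up, the work surface at z = 0. Lengths are in m, angles in rad, forces in N, time in s.
With the tool pointing down it reaches from about 0.325 to 0.85 m from the base axis. Payload 4.4 kg.
Tool frame: the origin (TCP) lies at the very end of the fingers, on their centre line; the grasp point (between the pads) lies bot.tcp_to_grasp behind it (bot.tcp_to_grasp is the distance from the TCP to the grasp point, in m); z points along the fingers, y is the line along which they close (so a half turn about z gives the same grasp; the last joint's range is limited). The gripper opens to 94 mm and grips with 3 to 60 N. Pads are 16 mm wide; open, the fingers measure 119 mm over their backs; the gripper's body (75 mm by 177 mm) begins 78 mm behind the grasp point.
Start: joints at [1.014, 0.207, 1.542, -0, 1.393, -0.15], TCP at [0.228, 0.528, 0.169] pointing down, gripper open.
Joint ranges: [-2.73, 2.73], [-0.86, 2.22], [0.23, 2.46], [-1.11, 4.25], [0.08, 2.63], [-2.82, 2.82]. Speed limits (rad/s): [2.79, 2.79, 3.14, 3.14, 3.14, 3.14].

INTERFACE

Orientations are given as a rotation vector (axis times angle).
In Python, from rig import bot gives the robot as it stands. Calls block until the motion is done:
- bot.move_to(position, orientation): joint-space move of the TCP to a pose.
- bot.move_linear(position, rotation=None, vel=0.15, until_force=None): straight line of the TCP; rotation=None keeps the orientation; vel is the mean speed in m/s. With until_force (N) it stops when the force on the tool has changed by that much, and returns True; else False.
- bot.move_j(angles): joint-space move.
- bot.ungrasp() and bot.grab(): open the fingers fully, or close them until they stop; the grip force is fixed at half the most.
- bot.wait(seconds).
- bot.ik(position, orientation): joint angles nearest the present ones, or None.
- bot.grab_frame(name): name is "side" or "top" or "wrist"; returns the picture (420x560x3 uint8, blue, green, red); there is no depth.
- bot.camera_params(name): a dict with "intrinsics" (3x3 intrinsics, pixels), "R" (3x3) and "t" (3): a world point X has camera coordinates R X + t. Camera axes: x right, y down, z forward; pixel columns grow to the right and rows downward; lengths in m; the calibration is good to about 2 mm. A picture is of the moment at which its call begins: read the wrist's pose just before it. camera_params takes no time and is no camera call; for the wrist camera it gives the pose at the moment of the call.
A pose or a line that the arm cannot do raises bot.IKError and nothing moves.
- bot.hand_in(): hands the job in; it is judged then, once.
Readings, each from a call of its own:
- bot.current_clock(): time.
- bot.current_q(): joint angles.
- bot.current_qd(): joint speeds.
- bot.current_joint_torque(): joint torques, N m.
- bot.current_ee_pos(): TCP position.
- bot.current_tcp_rot(): TCP orientation.
- bot.current_force(): force on the tool from outside, world axes, zero at the start.
- bot.current_ft_torque(): the same for the moment, N m.
- bot.current_width(): finger opening in m.
- bot.current_finger_force(): force on a finger pad.
Only numpy, scipy, OpenCV 4.12 (cv2) and the standard library are available. Lean on these libraries where they do the work, as an engineer would, in place of code of your own. Each camera call takes 0.05 s, during which the arm holds its last target. There are 200 camera calls.

TASK

Press down the lever on the front of the round bin so that its lid rises all the way, keep it held up for three seconds so I can see whether the bin needs emptying, then let go so that the lid falls shut again. Keep the square box shut, and do not knock over the spool of thread that stands beside the round bin's lever.

Things in the scene. Friction and masses are not known exactly. Their poses are not given: they have to be found in the camera images.
- scrap_lever: Steel lever plate, 44 mm wide, 6 thick, standing out 100 mm level from the round bin's front, ribbed pad at its end. Origin: pad's top face where to press, 105 mm above the table when up. +x: along the plate to the bin, z up. Pivot 75 mm along +x, bin wall 65, free end 35 along -x. Turns down 0.5 rad to a stop (origin 36 mm lower, 9 nearer the bin); takes 3 to 10 N; springs back.
- scrap_rim (a point): Point on the underside of the round bin's lid, at its front edge over the lever, 151 mm up when shut. Its z axis is square to the lid: upright when shut, tilted 1.2 rad when fully raised (2.4 x the lever's angle). Lid 168 mm across, hinged on the side away from the lever; falls shut by itself in about a second once let go. Bin: aluminium drum 160 mm across, 150 high, fixed.
- box_rim (a point): The same point on the square lid (168 x 168 mm) of the square aluminium box (160 x 160 mm, 150 high, fixed, with the same kind of lever); its z axis is upright while the lid is shut. It is to stay shut.
- spool_mid (a point): Centre, half-way up, of the loose thread spool standing upright beside the round bin's lever: 36 mm across, 80 mm high, white plastic core, wound with thread; 70 to 85 mm from the lever's centre line on its +y side (left, looking at the bin from the robot). z axis up.

How it is judged:
By the outcome, as a careful person would: the job done as asked, in the order asked, and still so for the second after the job is handed in, with the robot touching nothing.
It also fails if it takes over 35 s, if anything falls off the work surface, if the arm or the gripper's body presses on something with over 40 N, if the wrist force passes 120 N, or if a joint passes its speed limit or range.

## Working session

There is one attempt and no reset: what is moved stays moved. The work goes in short steps, each a Python script; the robot and the scene stay as the last script left them, time stands still between calls to the robot, and variables do not carry over. Pictures are saved under pics/ and viewed, at most 10 in all, crops included, and the job is handed in when it is done.

```bash
mkdir -p pics; python3 - <<'E'
from rig import bot
import cv2
for n in("side","top"):
    cv2.imwrite(f"pics/{n}0.png",bot.grab_frame(n)); p=bot.camera_params(n); print(n,p["intrinsics"].tolist(),p["R"].round(4).tolist(),p["t"].round(4).tolist())
print(bot.current_clock(),bot.tcp_to_grasp,bot.current_tcp_rot())
E
```

```text
side [[403.87847589675647, 0.0, 279.086199554088], [0.0, 403.87847589675647, 206.90155835999724], [0.0, 0.0, 1.0]] [[-0.8767, -0.4808, 0.0136], [-0.3704, 0.657, -0.6566], [0.3068, -0.5807, -0.7541]] [0.5072, 0.2968, 0.7251]
top [[432.8526166507968, 0.0, 280.13420585201635], [0.0, 432.8526166507968, 206.85075578717883], [0.0, 0.0, 1.0]] [[-0.0054, -0.9998, 0.0213], [-0.9924, 0.0027, -0.1233], [0.1232, -0.0218, -0.9921]] [-0.0005, 0.6036, 0.8987]
0.1 0.0188 [-6.34474449e-01 -3.07613734e+00  3.05769487e-03]
```

View pics/side0.png

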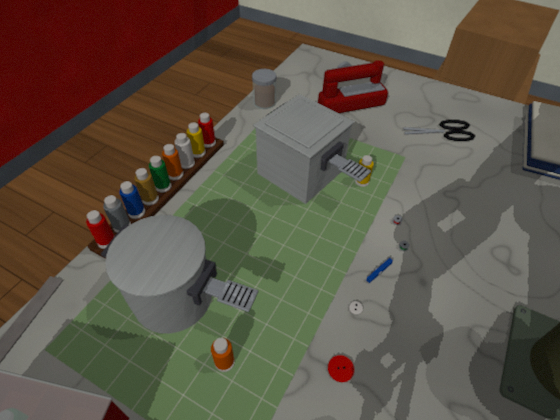

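View pics/top0.png

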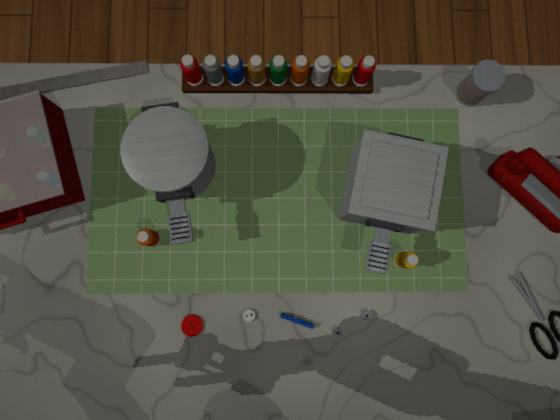

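The round bin is on the left in the top view, with its lid at about (165,150), lever pad near (180,230) and orange spool near (147,237). In the side view the pad is near (240,293) and the spool near (222,354). The square box is on the right in the top view.

```bash
cat > h.py <<'E'
import numpy as np
from rig import bot
def ray(p,u,v):
    R,t=np.array(p["R"]),np.array(p["t"]); d=R.T@np.linalg.inv(p["intrinsics"])@[u,v,1]; return -R.T@t,d
def onz(p,u,v,z):
    c,d=ray(p,u,v); return c+d*(z-c[2])/d[2]
E
python3 - <<'E'
from h import *
import cv2
T=cv2.imread("pics/top0.png");S=cv2.imread("pics/side0.png")
a=cv2.resize(T[185:255,120:220],(800,560),interpolation=cv2.INTER_CUBIC)
cv2.imwrite("pics/c1.png",a)
t,s=bot.camera_params("top"),bot.camera_params("side")
print("end top",onz(t,180,243,.105),"root",onz(t,176,200,.105),"lid",onz(t,165,150,.155))
print("pad side",onz(s,240,293,.105),"end",onz(s,253,299,.105))
print("spool",onz(t,144,237,.08),onz(s,221,345,.08))
E
```

```text
end top [0.52377793 0.19664839 0.105     ] root [0.60953202 0.20657631 0.105     ] lid [0.69890651 0.2188078  0.155     ]
pad side [0.55210343 0.19267291 0.105     ] end [0.52636133 0.19154935 0.105     ]
spool [0.53729844 0.27493742 0.08      ] [0.5366645  0.27829873 0.08      ]
```

View pics/c1.png

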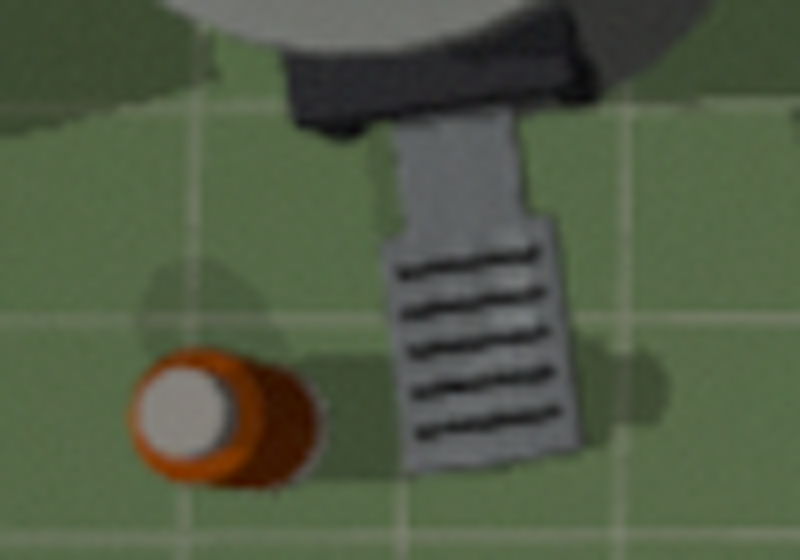

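```bash
cat >> h.py <<'E'
yaw=.144; X=np.array([np.cos(yaw),np.sin(yaw),0]); O=np.array([.5595,.1985,.105])
ROT=np.pi*np.array([-np.sin(yaw),np.cos(yaw),0])
E
python3 - <<'E'
from h import *
import cv2
bot.grab()
bot.move_to(O-.01*X+[0,0,.065],ROT)
print(bot.current_ee_pos(),bot.current_width(),bot.current_clock(),bot.current_q().round(2) if hasattr(bot.current_q(),'round') else bot.current_q())
p=bot.camera_params("wrist"); f=bot.grab_frame("wrist"); cv2.imwrite("pics/w1.png",f)
def px(P): c=np.array(p["R"])@P+p["t"]; c=p["intrinsics"]@c; return c[:2]/c[2]
Y=np.array([-X[1],X[0],0])
for a,b in((0,0),(-.035,.022),(-.035,-.022),(.065,0)): print(a,b,px(O+a*X+b*Y).round())
E
```

```text
[0.54926165 0.19779487 0.16998612] 0.0007157140432077578 3.2083 [ 0.2   0.22  1.52  0.    1.4  -1.66]
0 0 [281. 221.]
-0.035 0.022 [308. 191.]
-0.035 -0.022 [264. 185.]
0.065 0 [273. 278.]
```

View pics/w1.png

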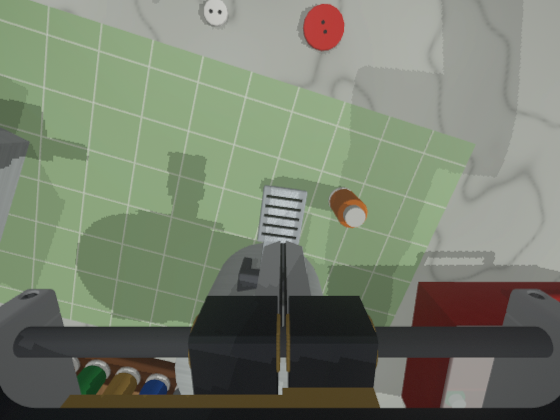

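The predicted lever corners, (308,191) and (264,185), match the wrist view to within 2 px, and the spool at about (350,205) is clear of the fingers. Next I press the lever.

```bash
python3 - <<'E'
from h import *
import cv2
P=O-.01*X
bot.move_linear(P+[0,0,.008],vel=.08)
r=bot.move_linear(P+.014*X+[0,0,-.055],vel=.035,until_force=22)
print(r,bot.current_ee_pos(),bot.current_force(),bot.current_clock())
bot.wait(.3)
cv2.imwrite("pics/s1.png",bot.grab_frame("side"))
print(bot.current_ee_pos(),bot.current_force(),bot.current_clock())
E
```

```text
False [0.56326678 0.19907375 0.04995079] [-4.08369418 -0.22152073  2.76267441] 6.1167
[0.56339249 0.19910185 0.05002558] [-3.59429047 -1.02678261  2.7358628 ] 6.4667
```

View pics/s1.png

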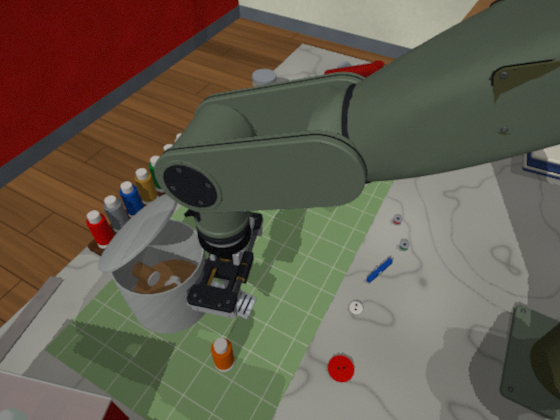

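The lid is raised, with its edge running from (103,265) to (180,195). The force is only about 5 N, though, so I check the lid angle and the contact.

```bash
python3 - <<'E'
from h import *
import cv2
p=bot.camera_params("side")
def px(P): c=np.array(p["R"])@P+p["t"]; c=p["intrinsics"]@c; return c[:2]/c[2]
f=cv2.imread("pics/s1.png")[180:350,80:290]; f=cv2.resize(f,None,fx=3.5,fy=3.5,interpolation=cv2.INTER_CUBIC)
Y=np.array([-X[1],X[0],0])
for a,c in((.9,(255,0,0)),(1.05,(0,255,255)),(1.2,(0,0,255)),(1.35,(255,0,255))):
    H=O+.229*X; H[2]=.151
    u=-np.cos(a)*X+np.array([0,0,np.sin(a)])
    q=px(H+.168*u); print(a,q.round())
    cv2.circle(f,tuple(int(v) for v in (q-[80,180])*3.5),4,c,-1)
for th in (.4,.5):
  e=O+.075*X-.11*np.array([np.cos(th)*X[0],np.cos(th)*X[1],np.sin(th)]); print(th,px(e+.022*Y).round(),px(e-.022*Y).round())
cv2.imwrite("pics/c2.png",f)
E
```

```text
0.9 [149. 207.]
1.05 [135. 197.]
1.2 [119. 188.]
1.35 [104. 180.]
0.4 [245. 321.] [254. 300.]
0.5 [242. 322.] [252. 302.]
```

View pics/c2.png

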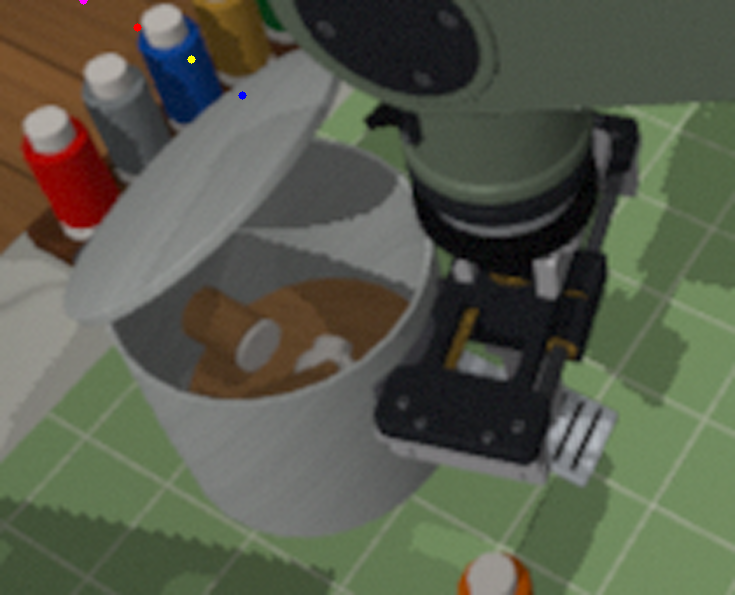

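```bash
python3 - <<'E'
from h import *
import cv2
print(bot.current_ee_pos(),bot.current_tcp_rot()/np.pi,ROT/np.pi,bot.current_force(),bot.current_ft_torque(),bot.current_width(),bot.current_finger_force())
p=bot.camera_params("side")
def px(P): c=np.array(p["R"])@P+p["t"]; c=p["intrinsics"]@c; return c[:2]/c[2]
t=np.array(bot.current_ee_pos())
for dz in(0,.05,.097,.15): print(dz,((px(t+[0,0,dz])-[80,180])*3.5).round())
w=bot.grab_frame("wrist");cv2.imwrite("pics/w2.png",w)
s=bot.grab_frame("side");print(cv2.absdiff(s,cv2.imread("pics/s1.png")).max())
E
```

```text
[0.56339249 0.19910185 0.05002558] [ 1.43518248e-01 -9.89604347e-01 -1.36401392e-05] [-0.14350285  0.9896499   0.        ] [-3.59429047 -1.02678261  2.7358628 ] [-0.07643044  0.91566735  0.01560985] 0.0005890614320827645 2.28311545147335
0 [541. 447.]
0.05 [535. 401.]
0.097 [527. 352.]
0.15 [518. 290.]
47
```

View pics/w2.png

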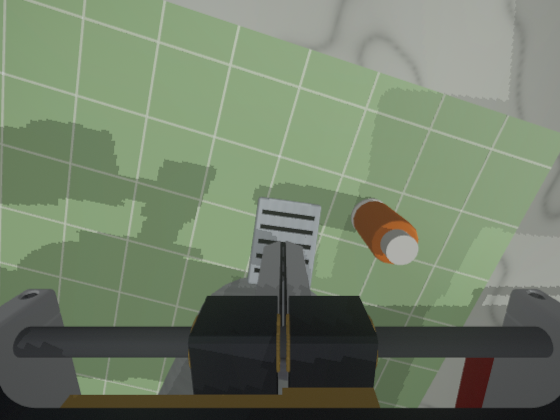

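```bash
python3 - <<'E'
from h import *
w,s=bot.camera_params("wrist"),bot.camera_params("side")
print(w["intrinsics"][0][0], -np.array(w["R"]).T@w["t"])
for (a,b) in (((262,199),(80+582/3.5,180+484/3.5)),((321,205),(80+617/3.5,180+408/3.5))):
    c,d=ray(w,*a);e,g=ray(s,*b)
    k=np.linalg.lstsq(np.c_[d,-g],e-c,rcond=None)[0]; print(c+k[0]*d,e+k[1]*g)
for (a,b) in (((262,199),(80+617/3.5,180+408/3.5)),((321,205),(80+582/3.5,180+484/3.5))):
    c,d=ray(w,*a);e,g=ray(s,*b)
    k=np.linalg.lstsq(np.c_[d,-g],e-c,rcond=None)[0]; print(c+k[0]*d,e+k[1]*g)
E
```

```text
289.6004623578721 [0.48399818 0.17522797 0.26588252]
[ 0.56098092  0.17490823 -0.03135065] [ 0.55810201  0.17464147 -0.032096  ]
[0.51151507 0.20108071 0.14101814] [0.51275511 0.20123835 0.14132405]
[0.5312464  0.17503173 0.08345542] [0.53042545 0.17494948 0.08324288]
[0.52647368 0.21513466 0.07313992] [0.52706024 0.21520817 0.0732844 ]
```

```bash
python3 - <<'E'
from h import *
import cv2
w,s=bot.camera_params("wrist"),bot.camera_params("side")
R=np.array(w["R"]);print("cam fwd",R[2])
t=np.array(bot.current_ee_pos());c=R@t+w["t"];q=w["intrinsics"]@c;print("TCP in wrist",q[:2]/q[2],"depth",c[2])
for th in (.25,.35,.5):
  u=-np.cos(th)*X-np.array([0,0,np.sin(th)])
  for P in (O+.075*X+.11*u+.022*np.array([-X[1],X[0],0]),O+.075*X+.11*u-.022*np.array([-X[1],X[0],0])):
    o=[]
    for p in (w,s):
      v=p["intrinsics"]@(np.array(p["R"])@P+p["t"]); o+=[(v[:2]/v[2]).round()]
    print(th,P.round(3),o)
f=bot.grab_frame("side")[180:350,80:290]
cv2.imwrite("pics/c3.png",cv2.resize(f,None,fx=3.5,fy=3.5,interpolation=cv2.INTER_CUBIC))
E
```

```text
cam fwd [ 0.2699854   0.07900114 -0.959618  ]
TCP in wrist [283.43242767 234.8184791 ] depth 0.2304741138253411
0.25 [0.525 0.216 0.078] [array([323., 205.]), array([247., 318.])]
0.25 [0.531 0.172 0.078] [array([258., 196.]), array([257., 297.])]
0.35 [0.528 0.216 0.067] [array([321., 206.]), array([246., 320.])]
0.35 [0.535 0.173 0.067] [array([259., 197.]), array([255., 299.])]
0.5 [0.535 0.217 0.052] [array([317., 209.]), array([242., 322.])]
0.5 [0.541 0.174 0.052] [array([260., 201.]), array([252., 302.])]
```

View pics/c3.png

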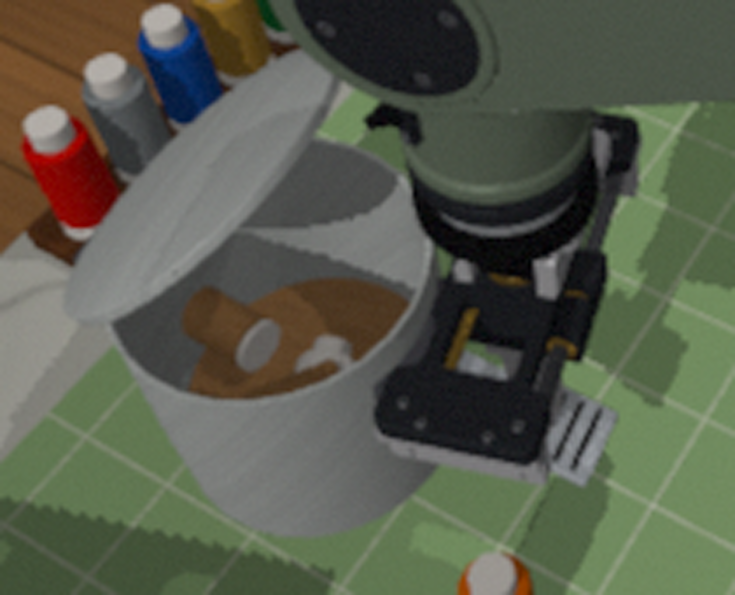

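```bash
python3 - <<'E'
import cv2,numpy as np
a,b=[cv2.resize(cv2.imread(f"pics/{n}.png")[185:305,235:335],None,fx=4,fy=4,interpolation=cv2.INTER_CUBIC) for n in("w1","w2")]
cv2.imwrite("pics/m.png",np.hstack([a,b]))
E
```

```text
(no output)
```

View pics/m.png

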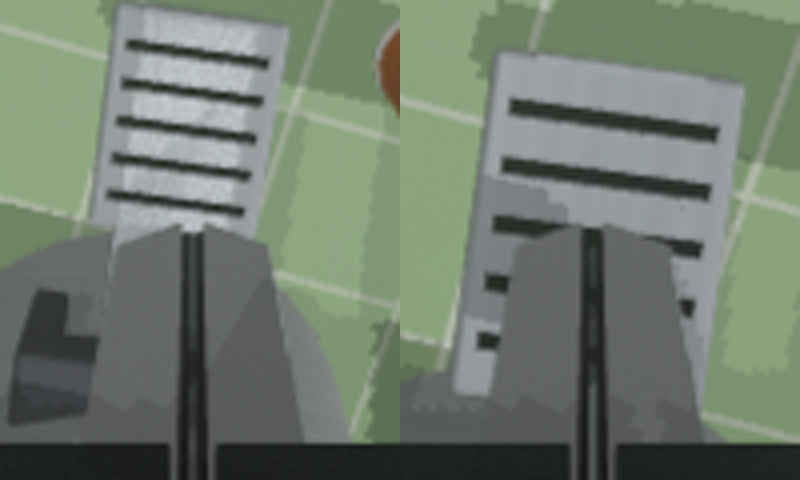

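The fingers rest on the pad and the tip is visible, so the closed fingers end above the nominal TCP. The lever is only about 0.3 rad down, so I press further until the force shows the stop.

```bash
python3 - <<'E'
from h import *
import cv2
for z in (.042,.034,.027,.02,.014):
    p=np.array(bot.current_ee_pos()); p[2]=z
    r=bot.move_linear(p,vel=.03,until_force=12)
    print(z,r,np.round(bot.current_ee_pos(),4),np.round(bot.current_force(),1),bot.current_clock())
    cv2.imwrite(f"pics/d{int(z*1000)}.png",bot.grab_frame("side"))
    if r: break
E
```

```text
0.042 False [0.5653 0.1994 0.0429] [-0.9 -0.3  3.2] 7.0333
0.034 False [0.5678 0.1998 0.0363] [-1.  -0.1  9.3] 7.5083
0.027 True [0.5679 0.1998 0.0364] [-3.7 -1.4  8.8] 7.7667
```

```bash
python3 - <<'E'
from h import *
import cv2
p=bot.camera_params("side")
print(np.round(bot.current_force(),1),np.round(bot.current_ee_pos(),4))
def px(P): c=np.array(p["R"])@P+p["t"]; c=p["intrinsics"]@c; return c[:2]/c[2]
f=cv2.imread("pics/d27.png")[160:350,80:290]; f=cv2.resize(f,None,fx=3,fy=3,interpolation=cv2.INTER_CUBIC)
Y=np.array([-X[1],X[0],0]); H=O+.229*X; H[2]=.151
g=np.linspace(0,2*np.pi,60)
for a,c in((1.05,(255,0,0)),(1.2,(0,0,255))):
    u=-np.cos(a)*X+np.array([0,0,np.sin(a)])
    q=np.array([px(H+(.084+.084*np.cos(k))*u+.084*np.sin(k)*Y) for k in g])
    cv2.polylines(f,[((q-[80,160])*3).astype(int)],True,c,1)
cv2.imwrite("pics/c4.png",f)
E
```

```text
[-2.9 -0.9  8.5] [0.5679 0.1998 0.0364]
```

View pics/c4.png

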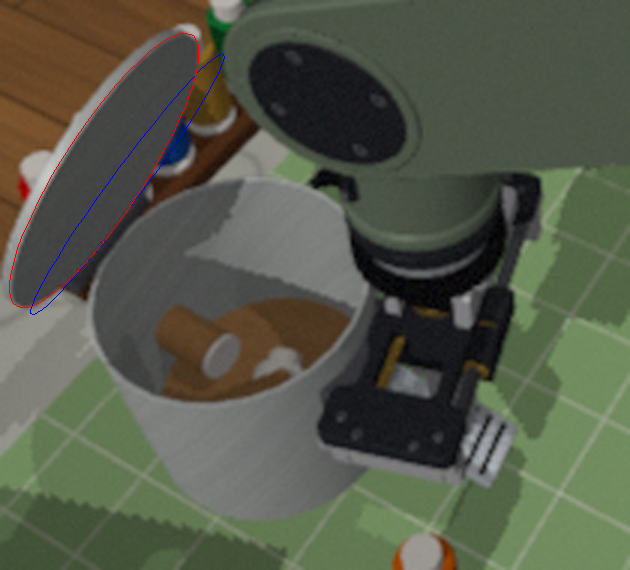

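The lid outline fits the 1.2 rad model, so it is fully raised. I press slightly firmer, hold, check that it has not moved, then release.

```bash
python3 - <<'E'
from h import *
import cv2
p=np.array(bot.current_ee_pos())
r=bot.move_linear(p-[0,0,.002],vel=.02,until_force=15)
print(r,np.round(bot.current_ee_pos(),4),np.round(bot.current_force(),1),bot.current_clock())
d=cv2.imread("pics/d27.png")[160:350,80:150].astype(int)
for i in range(4):
    bot.wait(.95); f=bot.grab_frame("side")
    print(np.abs(f[160:350,80:150]-d).mean().round(2),np.round(bot.current_force(),1),bot.current_clock())
z=np.array(bot.current_ee_pos())
bot.move_linear(P:=np.r_[(O-.006*X)[:2],.15],vel=.1)
bot.move_linear(np.r_[(O-.08*X)[:2],.25],vel=.2)
bot.wait(1.5)
a=cv2.imread("pics/side0.png").astype(int)
f=bot.grab_frame("side");cv2.imwrite("pics/s2.png",f);g=bot.grab_frame("top");cv2.imwrite("pics/t2.png",g)
c=cv2.imread("pics/top0.png").astype(int)
D=lambda i,j,y0,y1,x0,x1:np.abs(i[y0:y1,x0:x1]-j[y0:y1,x0:x1]).mean().round(2)
print("side bin",D(f,a,215,330,105,200),"lever",D(f,a,275,312,215,260),"spool",D(f,a,335,372,208,238),"top lid",D(g,c,105,190,120,205),"top box",D(g,c,130,230,345,445),"ref",D(g,c,300,350,0,100),bot.current_clock(),bot.current_force())
E
```

```text
False [0.568  0.1998 0.0363] [-5.9 -1.1 11.8] 8.0667
1.44 [-4.8 -1.1 11.1] 9.0667
1.44 [-4.5 -0.7 12.2] 10.0667
1.42 [-5.5  0.1 12.6] 11.0667
1.44 [-5.4 -0.7 12.3] 12.0667
side bin 10.36 lever 10.72 spool 6.93 top lid 9.07 top box 11.39 ref 30.31 15.7583 [-0.58866806 -0.1430527   0.52226823]
```

The lid held still for 4 s. The arm and its shadow disturb the comparison, so I return to the start pose and compare again.

```bash
python3 - <<'E'
from h import *
import cv2
bot.move_j([1.014,.207,1.542,0,1.393,-.15]); bot.ungrasp()
a=cv2.imread("pics/side0.png").astype(int);c=cv2.imread("pics/top0.png").astype(int)
f=bot.grab_frame("side");g=bot.grab_frame("top")
D=lambda i,j,y0,y1,x0,x1:np.abs(i[y0:y1,x0:x1]-j[y0:y1,x0:x1]).mean().round(2)
print("side bin",D(f,a,215,330,105,200),"lever",D(f,a,275,312,215,260),"spool",D(f,a,335,372,208,238),"top lid",D(g,c,105,190,120,205),"top lever",D(g,c,200,245,165,195),"spool",D(g,c,225,250,130,165),"top box",D(g,c,130,230,345,445),"ref",D(g,c,300,350,0,100),bot.current_clock())
if max(D(f,a,0,420,0,560),D(g,c,0,420,0,560))<3: bot.hand_in(); print("handed in")
E
```

```text
side bin 1.29 lever 3.92 spool 1.28 top lid 1.09 top lever 1.39 spool 1.29 top box 1.12 ref 1.17 18.9
the job is handed in; nothing more can be done
handed in
```

I pressed the round bin's lever to its stop, held the lid fully up (about 1.2 rad) for over 4 s and let it fall shut; camera images then matched the start (lid, square box and spool unmoved), and I handed the job in at about 19 s.

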